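Seat the blue neck sleeve in the sprung bottle gauge

TASK

In the bottle-testing lab, take the blue tapered sleeve and lower it, narrow end down, into the metal funnel cup of the bottle gauge, so that it nests upright and loose there, and let go. Do not drop it in from above and do not press it home: if the sprung cup is pushed well down, the tapers jam. Leave the orange and the white sleeve where they stand.

Things in the scene. Friction and masses are not known exactly. Their poses are not given: they have to be found in the camera images.
- blue_mid (a point): Centre (on the axis, half-way up) of the loose blue plastic sleeve, standing upright, narrow end down, z up. 80 mm tall, about 90 g: the lower 50 mm is a closed taper, 26 mm across at the foot, 48 mm at its top; the upper 30 mm is a straight round collar, hollow, 52 mm across (10 to 40 mm above this point), the place to grip.
- cup_mouth (a point): Centre of the mouth of the metal funnel cup, z up, 110 mm above the bench, on a fixed blue-and-white gauge. Bore 44 mm at the mouth, same taper as the blue sleeve; rim 54 mm outside. The blue sleeve rests with its centre level with this point, its foot 40 mm below. The cup is sprung: it holds up to 3 N, then sinks 1 mm per newton, this point with it; more than 10 mm down the tapers jam.
- orange_mid (a point): Centre, half-way up, of the loose orange sleeve, upright on the bench, same shape and height (80 mm) but wider: collar 66 mm, foot 44 mm across. Too wide for the cup; to be left alone.
- white_mid (a point): Centre, half-way up, of the loose white sleeve, upright on the bench, same shape and height (80 mm) but slimmer: collar 40 mm, foot 20 mm across. Too slim for the cup; to be left alone. A clear sample bottle (64 mm across, 170 mm tall) also stands on the bench, farther from the robot than all the rest.
Not all that is in view belongs to the job. Leave any purple or yellow look-alike of the part that bears cup_mouth alone. There is more than one size of the part that bears orange_mid; the job needs the smaller.

How it is judged:
At the end, for the whole second after the job is handed in: The blue sleeve nests in the cup, narrow end down: centre within 10 mm of the cup axis and of the mouth height, upright within 10 degrees; the cup is back within 5 mm of its starting height; the orange and white sleeves stand upright within 30 mm of where they were (horizontal distance between blue_mid and cup_mouth below 0.01 m and z of blue_mid in the frame of cup_mouth between -0.01 and 0.01 m and angle between blue_mid's own z axis and vertical below 0.175 rad and distance of cup_mouth from where it was at the start of the episode below 0.005 m and distance of each of orange_mid, white_mid from where it was at the start of the episode below 0.03 m and angle between each of orange_mid, white_mid's own z axis and vertical below 0.3 rad); the robot touches nothing.
It fails at once if the cup was pushed down more than 10 mm: the tapers jam (distance of cup_mouth from where it was at the start of the episode above 0.01 m).
It fails at once if the blue sleeve was dropped into the cup (fell freely at over 0.75 m/s, some 30 mm of fall) (horizontal distance between blue_mid and cup_mouth below 0.05 m and linear speed of blue above 0.75 m/s and contact force between the fingers and blue below 0.1 N).
It fails at once if the orange or the white sleeve was shifted more than 40 mm (distance of any of orange_mid, white_mid from where it was at the start of the episode above 0.04 m).
It also fails if it takes over 35 s, if anything falls off the work surface, if the arm or the gripper's body presses on something with over 40 N, if the wrist force passes 120 N, or if a joint passes its speed limit or range.

ROBOT

A 6-joint arm with a two-finger parallel gripper is mounted at the origin on the work surface. World frame = base frame: x ahead of the robot, y to its left, z up, the work surface at z = 0. Lengths are in m, angles in rad, forces in N, time in s.
With the tool pointing down it reaches from about 0.4 to 0.825 m from the base axis. Payload 7 kg.
Tool frame: the origin (TCP) lies midway between the tips of the shut fingers; the grasp point (between the pads) lies 19 mm behind it; z points along the fingers, y is the line along which they close (so a half turn about z gives the same grasp; the last joint's range is limited). The gripper opens to 88 mm and grips with 3 to 60 N. Pads are 19 mm wide; open, the fingers measure 130 mm over their backs; the gripper's body (78 mm by 193 mm) begins 47 mm behind the grasp point.
Start: joints at [-1.023, 0.359, 0.012, 0, -1.224, -0.288], TCP at [0.173, -0.652, 0.206] pointing down, gripper open.
Joint ranges: [-3.07, 3.07], [-1.43, 2.12], [-1.02, 1.25], [-3.03, 1.67], [-3.05, -0], [-3.03, 3.03]. Speed limits (rad/s): [2.39, 2.39, 3.01, 3.14, 3.14, 3.14].

INTERFACE

Orientations are given as [roll, pitch, yaw] about the fixed x, y, z axes, in that order (R = Rz(yaw) Ry(pitch) Rx(roll)).
In Python, from station import get_state, grab_frame, calibration, job_done, boxes_of, regions_of, spot_point gives the robot as it stands. The module is installed in compiled form; this text tells all that it offers.
- The arm moves only by the tool arm_command, never from a script. Its argument "commands" is a list of rows, each an object of numbers: "tx", "ty", "tz": the shift along the tool's x, y, z each as a share of 25 cm, from -1 to 1; "twist": the turn about the tool's z as a share of 180 degrees, from -1 to 1. A call has exactly 8 rows; each row is the pose to reach, as a shift and turn from the pose commanded when the call began, along the tool's axes at that moment, turning the shorter way round; what a row does not reach only later rows make up. A row lasts 1/12 s, in which the tool goes at most 41.7 mm and 7.16 degrees, less where a joint would pass 70% of its speed; a pose out of reach is approached as far as the arm can. A call with a number of a shift or a turn outside -1 to 1 is refused whole. A call with a gripper value outside its range is refused whole. "claw" is the opening, from 0 (shut) to 1 (fully open), set as the call begins (left out, the last holds). The fingers move at their own pace and stop on an object; "grip_force" is the grip in N (left out, the last holds). Time passes only in rows, so rows that repeat a pose let the fingers close, or fill a call up. It gives the time, the measured TCP pose, the force, the opening and the grip force at its end, in the units of the state.
- get_state(): the state, without advancing time (a new reading comes with each control period).
- grab_frame(name): name is "scene" or "side" or "wrist"; returns the picture (384x512x3 uint8, red, green, blue); there is no depth.
- calibration(name): a dict with "camera_matrix" (3x3 intrinsics, pixels), "extrinsics" (4x4, takes a point from camera to world coordinates). Camera axes: x right, y down, z forward; pixel columns grow to the right and rows downward; lengths in m; the calibration is good to about 2 mm. A picture is of the moment at which its call begins: read the wrist's pose just before it. calibration takes no time and is no camera call; for the wrist camera it gives the pose at the moment of the call.
- job_done(): hands the job in; it is judged then, once.
Trained networks look in the newest picture that a camera, given by its name, has taken for a name from the list of things; names that differ only in an ending like _2 or _b are one class to them, and where a whole thing is asked for, a point or a joint stands for the part that bears it (a point fixed in the world has none). Each returns a list of dicts, best first, with "score" (0 to 1); they miss things now and then, are a little off and sometimes report something else, mostly with a low value. They report only what shows in the picture. A call takes as long as a camera call. They do not tell look-alikes from the thing itself.
- boxes_of(query, camera): "rect" ([left, top, right, bottom] in pixels, round what is visible of it).
- regions_of(query, camera): "region" (384x512 bool, what is visible of it) and "rect" ([left, top, right, bottom] in pixels, round what is visible of it).
- spot_point(query, camera): "uv" ([column, row] in pixels: a listed point, or the origin of a listed thing).
The state is a dict: "t": time; "q": joint angles; "qd": joint speeds; "joint_efforts": joint torques, N m; "eef_pos": TCP position; "ee_rot": TCP orientation; "force": force on the tool from outside, world axes, zero at the start; "moment": the same for the moment, N m; "width": finger opening in m; "gripper_force": force on a finger pad.
Only numpy, scipy, OpenCV 4.12 (cv2) and the standard library are available. Lean on these libraries where they do the work, as an engineer would, in place of code of your own. Each camera call takes 0.05 s, during which the arm holds its last target. There are 200 camera calls.

## Working session

There is one attempt and no reset: what is moved stays moved. The work goes in short steps, Python scripts to look and compute and a tool call to move; the robot and the scene stay as the last step left them, time stands still between calls to the robot, and variables do not carry over. Pictures are saved under pics/ and viewed, at most 10 in all, crops included, and the job is handed in when it is done.

Besides the shell and the picture viewer there is one more tool, called after "Call:" by a JSON object that holds its "name" and its "arguments". arm_command: Moves the arm, as the interface text tells. Shift numbers are shares of 25 cm and turn numbers shares of 180 degrees, none past 1 either way. Its arguments: {"type":"object","properties":{"commands":{"type":"array"},"claw":{"type":"number"},"grip_force":{"type":"number"}},"required":["commands"]}

```bash
mkdir -p pics; cat > h.py <<'E'
import numpy as np, cv2
from station import *
def save(im,n): cv2.imwrite('pics/'+n+'.png',im[...,::-1])
def ray(cam,uv):
    c=calibration(cam);K=np.array(c['camera_matrix']);E=np.array(c['extrinsics'])
    d=E[:3,:3]@np.linalg.solve(K,[uv[0],uv[1],1.]);return E[:3,3],d/np.linalg.norm(d)
def atz(cam,uv,z):
    o,d=ray(cam,uv);return o+d*(z-o[2])/d[2]
def tri(obs):
    A=0;b=0
    for cam,uv in obs:
        o,d=ray(cam,uv);P=np.eye(3)-np.outer(d,d);A=A+P;b=b+P@o
    x=np.linalg.solve(A,b);return x,[float(np.linalg.norm((np.eye(3)-np.outer(d,d))@(x-o))) for o,d in [ray(*q) for q in obs]]
E
python3 - <<'E'
from h import *
np.set_printoptions(precision=3,suppress=True)
a=grab_frame('scene');b=grab_frame('side')
save(np.vstack([a,b])if 0 else np.hstack([cv2.resize(a,(400,300)),cv2.resize(b,(400,300))]),'p1'); save(a,'p2');save(b,'p3')
for cam in('scene','side'):
  for n,z in(('blue_mid',.04),('cup_mouth',.11),('orange_mid',.04),('white_mid',.04)):
    for r in spot_point(n,cam)[:4]: print(cam,n,np.round(r['uv'],1),round(r['score'],2),atz(cam,r['uv'],z))
print(get_state())
E
```

```text
scene blue_mid [244.5 199.1] 0.74 [0.472 0.053 0.04 ]
scene cup_mouth [119.6 250.1] 0.97 [ 0.344 -0.253  0.11 ]
scene cup_mouth [225.2 230.6] 0.78 [ 0.509 -0.099  0.11 ]
scene cup_mouth [193.9 309.9] 0.76 [ 0.555 -0.291  0.11 ]
scene orange_mid [279.8 115.1] 0.8 [0.401 0.386 0.04 ]
scene orange_mid [283.2 152.3] 0.58 [0.48  0.251 0.04 ]
scene white_mid [311.2 199.8] 0.7 [0.616 0.134 0.04 ]
side blue_mid [274.4 221.1] 0.76 [0.467 0.053 0.04 ]
side cup_mouth [335.6 146.1] 0.81 [ 0.354 -0.265  0.11 ]
side cup_mouth [272.2 136.1] 0.72 [ 0.555 -0.296  0.11 ]
side cup_mouth [274.6 165.6] 0.64 [ 0.503 -0.101  0.11 ]
side orange_mid [246.4 279.6] 0.75 [0.477 0.258 0.04 ]
side orange_mid [268.1 322.7] 0.6 [0.411 0.348 0.04 ]
side white_mid [204.4 229.5] 0.74 [0.621 0.126 0.04 ]
{'t': 0.5, 'q': array([-1.023,  0.359,  0.012, -0.   , -1.224, -0.288]), 'qd': array([ 0.   , -0.001, -0.   , -0.002,  0.   , -0.003]), 'joint_efforts': array([  0.001, -58.18 ,  29.307,   6.997,   0.012,  -0.   ]), 'eef_pos': array([ 0.173, -0.652,  0.206]), 'ee_rot': array([ 3.142, -0.   , -2.882]), 'force': array([-0.804, -0.462, -0.701]), 'moment': array([-0.001, -0.   ,  0.041]), 'gripper_force': 0.0, 'width': 0.08769371662738984}
```

View pics/p2.png

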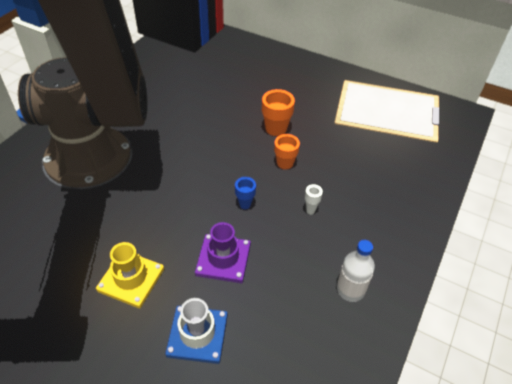

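View pics/p3.png

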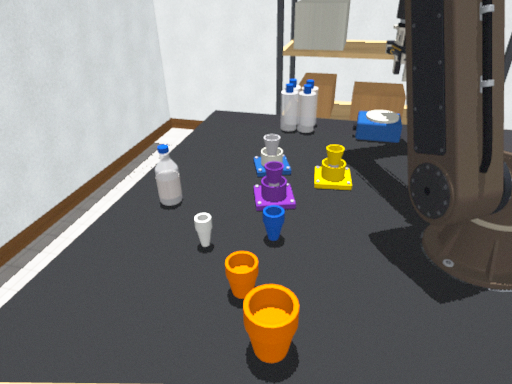

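Candidates. Sleeve:
- blue sleeve at scene (245,192)
- orange sleeves at (278,110) and (286,150)
- white sleeve at (313,197)

Gauge:
- yellow at (125,268)
- purple at (222,250)
- blue-and-white at (195,325)

I choose the blue sleeve and the blue-and-white gauge. One close crop to check this, while I triangulate.

```bash
python3 - <<'E'
from h import *
np.set_printoptions(precision=4,suppress=True)
a=cv2.imread('pics/p2.png')[165:365,150:300]; b=cv2.imread('pics/p3.png')[120:260,180:330]
cv2.imwrite('pics/c.png',np.hstack([cv2.resize(a,(400,533)),cv2.resize(b,(400,533))]))
print(tri([('scene',(244.5,199.1)),('side',(274.4,221.1))]))
print(tri([('scene',(193.9,309.9)),('side',(272.2,136.1))]))
E
```

```text
(array([0.4694, 0.0531, 0.0394]), [0.002256125786902092, 0.0022561257869022212])
(array([ 0.5549, -0.2918,  0.1117]), [0.000771462994471539, 0.0007714629944717109])
```

View pics/c.png

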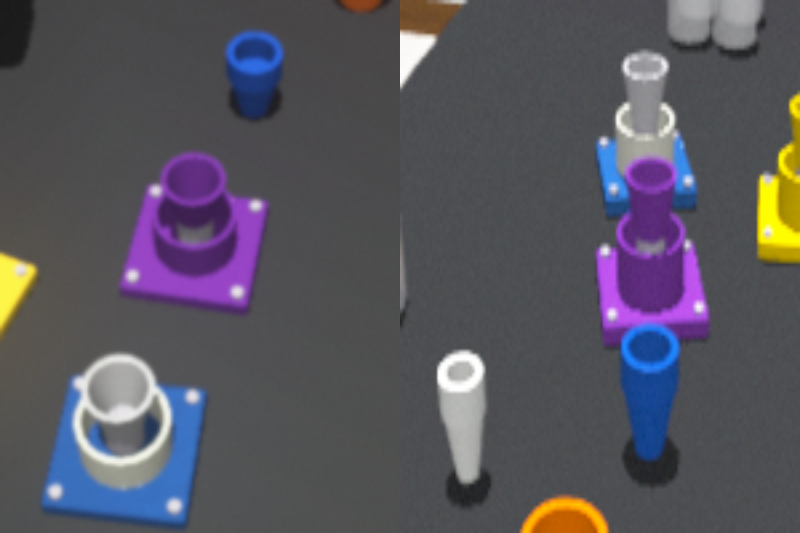

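Call:
{"name": "arm_command", "arguments": {"commands": [{"tx":-0.115,"ty":0.06,"tz":-0.05,"twist":-0.025},{"tx":-0.23,"ty":0.125,"tz":-0.1,"twist":-0.05},{"tx":-0.345,"ty":0.19,"tz":-0.15,"twist":-0.075},{"tx":-0.46,"ty":0.25,"tz":-0.2,"twist":-0.1},{"tx":-0.575,"ty":0.31,"tz":-0.25,"twist":-0.125},{"tx":-0.69,"ty":0.375,"tz":-0.3,"twist":-0.15},{"tx":-0.805,"ty":0.44,"tz":-0.35,"twist":-0.175},{"tx":-0.92,"ty":0.5,"tz":-0.4,"twist":-0.2}], "claw": 1}}

```text
t: 1.17
eef_pos: [0.3644, -0.471, 0.3071]
ee_rot: [-3.141, 0.0, -2.25]
force: [0.5, -1.5, -0.7]
width: 0.0877
gripper_force: 0.0
```

The crop confirms both: the blue sleeve stands alone, and the blue base with a metal cup and white ring is the gauge. Next I move over the gauge.

Call:
{"name": "arm_command", "arguments": {"commands": [{"tx":-0.125,"ty":-0.016,"tz":-0.02,"twist":-0.03},{"tx":-0.25,"ty":-0.032,"tz":-0.04,"twist":-0.06},{"tx":-0.375,"ty":-0.05,"tz":-0.06,"twist":-0.09},{"tx":-0.5,"ty":-0.065,"tz":-0.08,"twist":-0.12},{"tx":-0.625,"ty":-0.08,"tz":-0.1,"twist":-0.15},{"tx":-0.75,"ty":-0.1,"tz":-0.1,"twist":-0.18},{"tx":-0.9,"ty":-0.12,"tz":-0.1,"twist":-0.217},{"tx":-1.0,"ty":-0.13,"tz":-0.1,"twist":-0.217}]}}

```text
t: 1.83
eef_pos: [0.5483, -0.2969, 0.3312]
ee_rot: [-3.141, 0.0, -1.564]
force: [-0.4, -0.8, -0.1]
width: 0.0876
gripper_force: 0.0
```

```bash
python3 - <<'E'
from h import *
np.set_printoptions(precision=4,suppress=True)
s=get_state();print(s['eef_pos'],s['ee_rot'],s['q']);a=grab_frame('wrist');save(a,'w1');print(calibration('wrist')['extrinsics'])
for n,z in(('cup_mouth',.11),('blue_mid',.04)):
    for r in spot_point(n,'wrist')[:4]: print(n,np.round(r['uv'],1),round(r['score'],2),atz('wrist',r['uv'],z))
E
```

```text
[ 0.5483 -0.2969  0.3312] [-3.1409  0.0002 -1.5638] [-0.1839  0.2228  0.1021 -0.0003 -1.4495  0.1909]
[[-1.     -0.0031 -0.0007  0.5507]
 [-0.0032  0.9688  0.2476 -0.3627]
 [-0.0001  0.2476 -0.9689  0.5092]
 [ 0.      0.      0.      1.    ]]
cup_mouth [283.3 300.7] 0.95 [ 0.5058 -0.1058  0.11  ]
cup_mouth [246.3 165.7] 0.78 [ 0.556  -0.2928  0.11  ]
cup_mouth [404.8 195.9] 0.76 [ 0.3569 -0.2548  0.11  ]
```

View pics/w1.png

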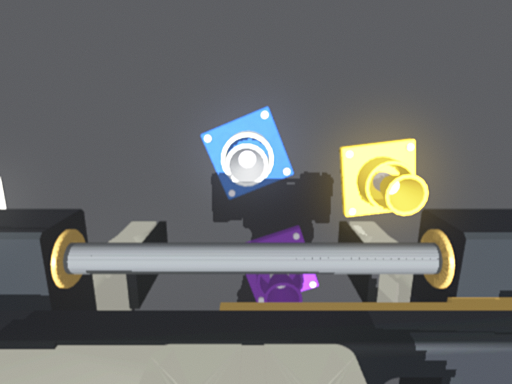

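Call:
{"name": "arm_command", "arguments": {"commands": [{"tx":-0.12,"ty":0.04},{"tx":-0.24,"ty":0.08},{"tx":-0.36,"ty":0.12},{"tx":-0.48,"ty":0.16},{"tx":-0.6,"ty":0.2},{"tx":-0.72,"ty":0.24},{"tx":-0.86,"ty":0.28},{"tx":-1.0,"ty":0.31}]}}

```text
invalid input
```

Call:
{"name": "arm_command", "arguments": {"commands": [{"tx":-0.06,"tz":0.05},{"tx":-0.12,"tz":0.1},{"tx":-0.18,"tz":0.15},{"tx":-0.24,"tz":0.2},{"tx":-0.3,"tz":0.25},{"tx":-0.34,"tz":0.3},{"tx":-0.36,"tz":0.36},{"tx":-0.36,"tz":0.36}]}}

```text
invalid input
```

```bash
python3 - <<'E'
from h import *
np.set_printoptions(precision=4,suppress=True)
s=get_state();print(s['eef_pos'],s['ee_rot'],s['q']);a=grab_frame('wrist');save(a,'w2')
for r in spot_point('blue_mid','wrist')[:4]: print(np.round(r['uv'],1),round(r['score'],2),atz('wrist',r['uv'],.04))
for r in regions_of('blue_mid','wrist')[:2]: print(r['score'],r['rect'])
g=cv2.cvtColor(a,cv2.COLOR_RGB2HSV); m=cv2.inRange(g,(105,150,40),(125,255,255)); print(cv2.boundingRect(m))
E
```

```text
[ 0.5476 -0.2974  0.3306] [ 3.1409  0.0003 -1.5692] [-0.1848  0.2231  0.1012 -0.0002 -1.4496  0.1864]
(200, 107, 93, 92)
```

View pics/w2.png

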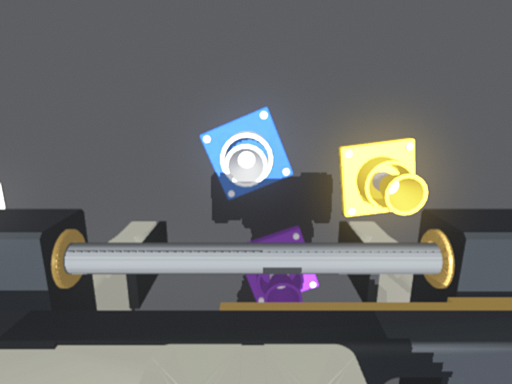

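The rows were refused because they need all four numbers. The picture is unchanged: still over the gauge, cup at (246,162).

Call:
{"name": "arm_command", "arguments": {"commands": [{"tx":-0.12,"ty":0.04,"tz":0,"twist":0},{"tx":-0.24,"ty":0.08,"tz":0,"twist":0},{"tx":-0.36,"ty":0.12,"tz":0,"twist":0},{"tx":-0.48,"ty":0.16,"tz":0,"twist":0},{"tx":-0.6,"ty":0.2,"tz":0,"twist":0},{"tx":-0.72,"ty":0.24,"tz":0,"twist":0},{"tx":-0.86,"ty":0.28,"tz":0,"twist":0},{"tx":-1.0,"ty":0.31,"tz":0,"twist":0}]}}

```text
t: 2.8
eef_pos: [0.4678, -0.0489, 0.3317]
ee_rot: [-3.14, 0.0, -1.574]
force: [1.0, 0.7, 0.7]
width: 0.0873
gripper_force: 0.0
```

Call:
{"name": "arm_command", "arguments": {"commands": [{"tx":-0.06,"ty":0,"tz":0.05,"twist":0},{"tx":-0.12,"ty":0,"tz":0.1,"twist":0},{"tx":-0.18,"ty":0,"tz":0.15,"twist":0},{"tx":-0.24,"ty":0,"tz":0.2,"twist":0},{"tx":-0.3,"ty":0,"tz":0.25,"twist":0},{"tx":-0.34,"ty":0,"tz":0.3,"twist":0},{"tx":-0.36,"ty":0,"tz":0.36,"twist":0},{"tx":-0.36,"ty":0,"tz":0.36,"twist":0}]}}

```text
t: 3.47
eef_pos: [0.4677, 0.0406, 0.2389]
ee_rot: [3.138, -0.001, -1.573]
force: [-0.8, -0.5, -1.5]
width: 0.0877
gripper_force: 0.0
```

```bash
python3 - <<'E'
from h import *
np.set_printoptions(precision=4,suppress=True)
s=get_state();print(s['eef_pos'],s['ee_rot'],s['q']);a=grab_frame('wrist');save(a,'w3')
for r in spot_point('blue_mid','wrist')[:4]: print(np.round(r['uv'],1),round(r['score'],2),atz('wrist',r['uv'],.04))
for r in regions_of('blue_mid','wrist')[:2]: print(r['score'],r['rect'])
g=cv2.cvtColor(a,cv2.COLOR_RGB2HSV); m=cv2.inRange(g,(105,150,40),(125,255,255)); print(cv2.boundingRect(m))
E
```

```text
[0.4677 0.0406 0.2389] [ 3.1383 -0.0006 -1.5727] [ 0.5065 -0.0067 -0.3656 -0.0011 -1.2151 -0.508 ]
[255.  184.8] 0.68 [0.4659 0.063  0.04  ]
0.57 [231.2, 165.5, 276.5, 215.7]
(229, 166, 48, 51)
```

View pics/w3.png

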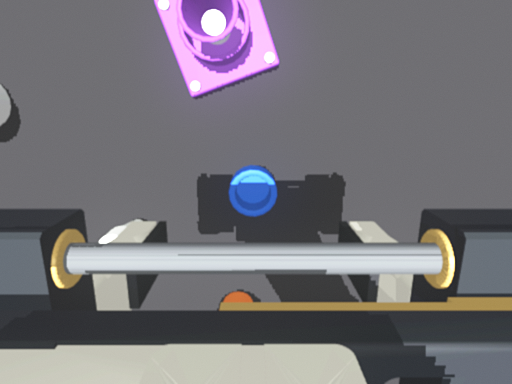

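```bash
python3 - <<'E'
from h import *
np.set_printoptions(precision=4,suppress=True)
for uv in((253,217),(229,192),(277,192)): print(atz('wrist',uv,.08))
a=cv2.imread('pics/w3.png')[140:240,200:310];cv2.imwrite('pics/w3c.png',cv2.resize(a,None,fx=5,fy=5))
E
```

```text
[0.4691 0.0899 0.08  ]
[0.4947 0.0617 0.08  ]
[0.4434 0.0618 0.08  ]
```

View pics/w3c.png

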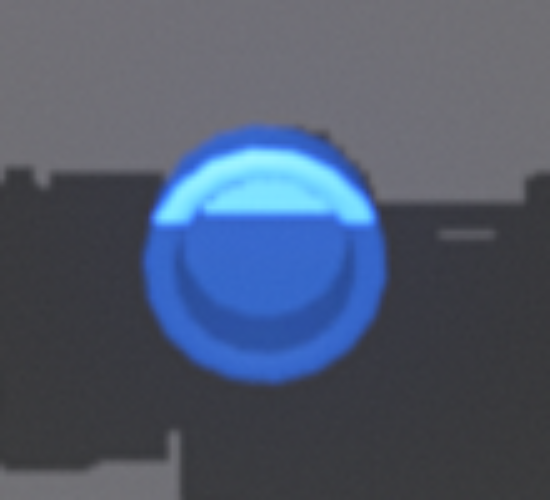

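The crop shows the collar rim from column 229 to 277 and row 169 to 217, centred at (253,193). That disagrees with the scene-camera y by about 1 cm, so I check it against the fixed cameras' colour masks.

```bash
python3 - <<'E'
from h import *
np.set_printoptions(precision=4,suppress=True)
t=np.linspace(0,2*np.pi,90)
def sil(x,y): return np.array([(x+r*np.cos(a),y+r*np.sin(a),z) for r,z in((.013,0),(.024,.05),(.026,.05),(.026,.08)) for a in t])
def box(cam,P):
    c=calibration(cam);K=np.array(c['camera_matrix']);E=np.linalg.inv(c['extrinsics']);p=(K@(E[:3,:3]@P.T+E[:3,3:])).T;p=p[:,:2]/p[:,2:];return np.r_[p.min(0),p.max(0)]
for cam,f,(u,v) in(('scene','p2',(245,193)),('side','p3',(274,223))):
    g=cv2.cvtColor(cv2.imread('pics/%s.png'%f),cv2.COLOR_BGR2HSV);m=cv2.inRange(g,(105,150,40),(125,255,255))
    w=np.zeros_like(m);w[v-28:v+28,u-22:u+22]=255;x,y,ww,h=cv2.boundingRect(m&w);print(cam,x,y,x+ww,y+h)
    for xy in((.469,.053),(.469,.063)): print(xy,box(cam,sil(*xy)))
E
```

```text
scene 235 177 256 209
(0.469, 0.053) [232.8799 180.0659 254.3344 212.889 ]
(0.469, 0.063) [234.9651 177.4998 256.3143 210.2401]
side 263 205 285 241
(0.469, 0.053) [262.9121 201.5235 284.7096 237.2339]
(0.469, 0.063) [261.8573 203.7158 283.857  239.7283]
```

(0.469, 0.063) fits all three cameras. Now I descend around the collar.

Call:
{"name": "arm_command", "arguments": {"commands": [{"tx":-0.09,"ty":-0.005,"tz":0,"twist":0},{"tx":-0.09,"ty":-0.005,"tz":0.12,"twist":0},{"tx":-0.09,"ty":-0.005,"tz":0.25,"twist":0},{"tx":-0.09,"ty":-0.005,"tz":0.38,"twist":0},{"tx":-0.09,"ty":-0.005,"tz":0.5,"twist":0},{"tx":-0.09,"ty":-0.005,"tz":0.6,"twist":0},{"tx":-0.09,"ty":-0.005,"tz":0.7,"twist":0},{"tx":-0.09,"ty":-0.005,"tz":0.76,"twist":0}]}}

```text
t: 4.28
eef_pos: [0.4705, 0.0627, 0.0499]
ee_rot: [3.141, -0.0, -1.573]
force: [-0.1, -0.7, -0.2]
width: 0.0877
gripper_force: 0.0
```

Call:
{"name": "arm_command", "arguments": {"commands": [{"tx":0,"ty":0,"tz":0,"twist":0},{"tx":0,"ty":0,"tz":0,"twist":0},{"tx":0,"ty":0,"tz":0,"twist":0},{"tx":0,"ty":0,"tz":0,"twist":0},{"tx":0,"ty":0,"tz":0,"twist":0},{"tx":0,"ty":0,"tz":0,"twist":0},{"tx":0,"ty":0,"tz":0,"twist":0},{"tx":0,"ty":0,"tz":0,"twist":0}], "claw": 0, "grip_force": 10}}

```text
t: 4.95
eef_pos: [0.4711, 0.0638, 0.0519]
ee_rot: [-3.14, 0.0, -1.571]
force: [-0.6, 0.4, 5.9]
width: 0.0505
gripper_force: 10.1
```

Call:
{"name": "arm_command", "arguments": {"commands": [{"tx":0,"ty":0,"tz":-0.05,"twist":0},{"tx":0,"ty":0,"tz":-0.15,"twist":0},{"tx":0,"ty":0,"tz":-0.27,"twist":0},{"tx":0,"ty":0,"tz":-0.4,"twist":0},{"tx":0,"ty":0,"tz":-0.53,"twist":0},{"tx":0,"ty":0,"tz":-0.66,"twist":0},{"tx":0,"ty":0,"tz":-0.78,"twist":0},{"tx":0,"ty":0,"tz":-0.85,"twist":0}]}}

```text
t: 5.62
eef_pos: [0.4714, 0.0638, 0.2673]
ee_rot: [-3.138, 0.002, -1.571]
force: [0.4, 0.9, -0.8]
width: 0.0504
gripper_force: 10.0
```

Call:
{"name": "arm_command", "arguments": {"commands": [{"tx":0.08,"ty":-0.03,"tz":0,"twist":0},{"tx":0.2,"ty":-0.06,"tz":0,"twist":0},{"tx":0.33,"ty":-0.1,"tz":0,"twist":0},{"tx":0.46,"ty":-0.14,"tz":0,"twist":0},{"tx":0.6,"ty":-0.18,"tz":0,"twist":0},{"tx":0.74,"ty":-0.22,"tz":0,"twist":0},{"tx":0.88,"ty":-0.26,"tz":0,"twist":0},{"tx":1.0,"ty":-0.3,"tz":0,"twist":0}]}}

```text
t: 6.28
eef_pos: [0.5452, -0.1886, 0.2633]
ee_rot: [3.141, 0.0, -1.572]
force: [0.6, 1.1, -1.0]
width: 0.0506
gripper_force: 10.0
```

```bash
python3 - <<'E'
from h import *
np.set_printoptions(precision=4,suppress=True)
s=get_state();print(s['eef_pos'],s['ee_rot'],s['width'],s['gripper_force'],s['force']);a=grab_frame('wrist')
cv2.imwrite('pics/w4.png',a[...,::-1])
for r in spot_point('cup_mouth','wrist')[:4]: print(np.round(r['uv'],1),round(r['score'],2),atz('wrist',r['uv'],.11))
b=a[:250,150:420];save(cv2.resize(b,None,fx=2.4,fy=2.4),'w4c')
E
```

```text
[ 0.5452 -0.1886  0.2633] [ 3.141   0.0001 -1.5721] 0.050573444895013024 9.962973719901811 [ 0.6002  1.1138 -1.0163]
[242.2  63. ] 0.96 [ 0.5543 -0.2972  0.11  ]
[448.7 107.6] 0.71 [ 0.3531 -0.2553  0.11  ]
```

View pics/w4c.png

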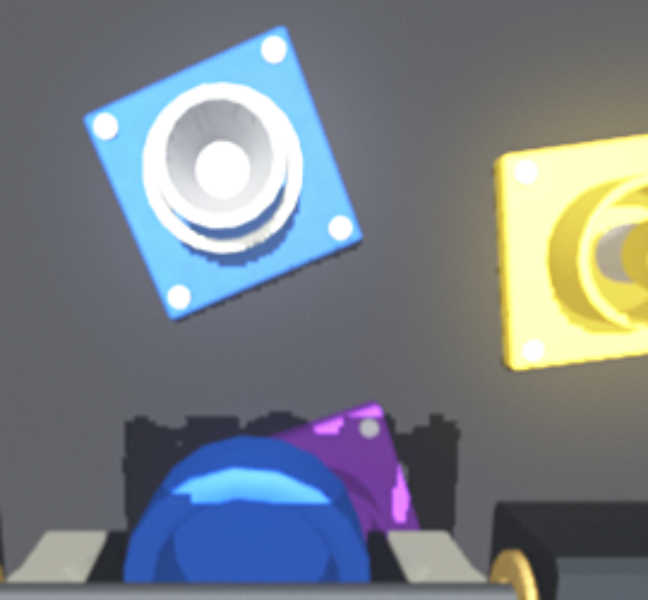

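```bash
python3 - <<'E'
from h import *
np.set_printoptions(precision=4,suppress=True)
E1=np.array([[-1,-.0031,-.0007,.5507],[-.0032,.9688,.2476,-.3627],[-.0001,.2476,-.9689,.5092]])
K=np.array(calibration('wrist')['camera_matrix'])
def az1(uv,z):
    d=E1[:,:3]@np.linalg.solve(K,[*uv,1.]);return E1[:,3]+d*(z-E1[2,3])/d[2]
for z in(.008,.012,.016,.02): print(z,atz('wrist',(243.6,72.9),z)[:2],az1((248,154.5),z)[:2])
print('mouth',atz('wrist',(243.3,65.5),.11)[:2]); print('sleeve rim x',atz('wrist',(253.1,240),.293))
# mouth rim, template: score mean gradient along projected circles r=.022,.027
def proj(cam,P):
    c=calibration(cam);E=np.linalg.inv(c['extrinsics']);K=np.array(c['camera_matrix']);p=(K@(E[:3,:3]@P.T+E[:3,3:])).T;return p[:,:2]/p[:,2:]
t=np.linspace(0,2*np.pi,120)
for cam,f in(('wrist','w4'),('scene','p2'),('side','p3')):
    g=cv2.GaussianBlur(cv2.imread(f'pics/{f}.png',0).astype(np.float32),(0,0),.7);G=np.hypot(cv2.Sobel(g,5,1,0),cv2.Sobel(g,5,0,1));res=[]
    for x in np.arange(.545,.566,.001):
        for y in np.arange(-.305,-.284,.001):
            s=0
            for r in(.022,.027):
                p=proj(cam,np.c_[x+r*np.cos(t),y+r*np.sin(t),0*t+.11]).astype(np.float32)
                s+=cv2.remap(G,p[None,:,0],p[None,:,1],1).mean()
            res.append((s,x,y))
    print(cam,np.array(sorted(res)[::-1][:4]))
E
```

```text
0.008 [ 0.5553 -0.2978] [ 0.5571 -0.2904]
0.012 [ 0.5552 -0.2975] [ 0.5571 -0.291 ]
0.016 [ 0.5552 -0.2971] [ 0.557  -0.2916]
0.02 [ 0.5551 -0.2967] [ 0.557  -0.2922]
mouth [ 0.5533 -0.295 ]
sleeve rim x [ 0.5453 -0.195   0.293 ]
wrist [[270.119    0.552   -0.286 ]
 [268.1702   0.555   -0.29  ]
 [266.8155   0.554   -0.29  ]
 [263.6749   0.553   -0.285 ]]
scene [[447.1505   0.555   -0.291 ]
 [447.1149   0.555   -0.292 ]
 [438.4839   0.556   -0.292 ]
 [433.0132   0.554   -0.291 ]]
side [[478.3003   0.558   -0.297 ]
 [477.6719   0.558   -0.298 ]
 [476.4632   0.557   -0.296 ]
 [476.3775   0.558   -0.296 ]]
```

Call:
{"name": "arm_command", "arguments": {"commands": [{"tx":0.1,"ty":-0.01,"tz":0,"twist":0},{"tx":0.2,"ty":-0.02,"tz":0,"twist":0},{"tx":0.31,"ty":-0.03,"tz":0,"twist":0},{"tx":0.42,"ty":-0.04,"tz":0,"twist":0},{"tx":0.42,"ty":-0.04,"tz":0.12,"twist":0},{"tx":0.42,"ty":-0.04,"tz":0.24,"twist":0},{"tx":0.42,"ty":-0.04,"tz":0.33,"twist":0},{"tx":0.42,"ty":-0.04,"tz":0.35,"twist":0}]}}

```text
t: 7.05
eef_pos: [0.5525, -0.2903, 0.1713]
ee_rot: [3.135, 0.003, -1.573]
force: [-0.2, 0.7, -1.3]
width: 0.0504
gripper_force: 10.0
```

```bash
python3 - <<'E'
from h import *
np.set_printoptions(precision=4,suppress=True)
s=get_state();print(s['eef_pos'],s['ee_rot'],s['width'],s['gripper_force'],s['force'])
a=grab_frame('scene');b=grab_frame('side')
f=lambda i,u,v:cv2.resize(i[v-60:v+60,u-40:u+40],(400,600),interpolation=cv2.INTER_CUBIC)
save(np.hstack([f(a,195,310),f(b,272,135)]),'d1')
E
```

```text
[ 0.5525 -0.2903  0.1713] [ 3.1347  0.0029 -1.5728] 0.05040768568843239 9.96451981361588 [-0.1928  0.7062 -1.2722]
```

View pics/d1.png

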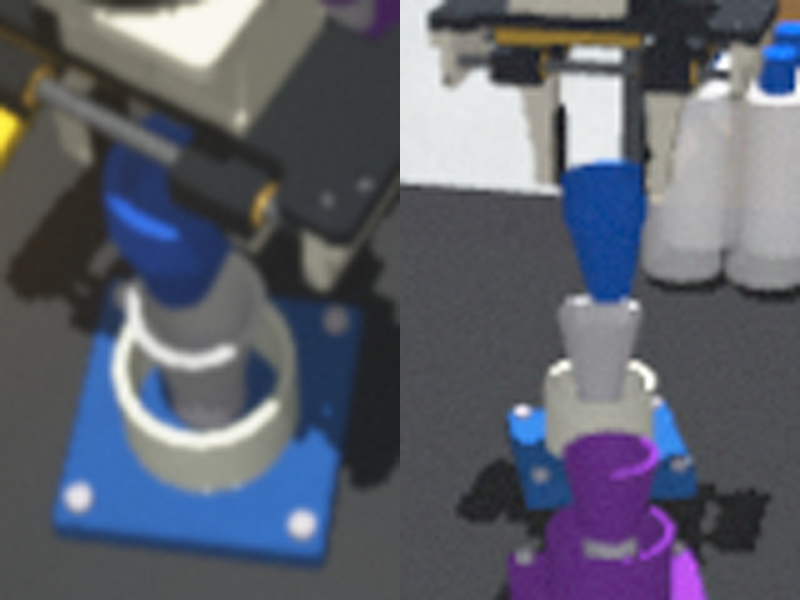

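In the side view, the sleeve foot looks a few mm toward -x of the cup axis. I measure that numerically.

```bash
python3 - <<'E'
from h import *
np.set_printoptions(precision=1,suppress=True)
def proj(cam,P):
    P=np.atleast_2d(P);c=calibration(cam);E=np.linalg.inv(c['extrinsics']);K=np.array(c['camera_matrix']);p=(K@(E[:3,:3]@P.T+E[:3,3:])).T;return p[:,:2]/p[:,2:]
b=grab_frame('side');h=cv2.cvtColor(b,cv2.COLOR_RGB2HSV);m=cv2.inRange(h,(100,140,40),(130,255,255))
for r in range(108,137,3):
    c=np.flatnonzero(m[r,255:292])+255; print('blue',r,c.min() if len(c) else 0,c.max() if len(c) else 0, c.mean() if len(c) else 0)
g=cv2.cvtColor(b,cv2.COLOR_RGB2GRAY)
for r in (137,140,144,148): print(r,g[r,256:292])
for z in(.12,.14,.16,.18,.2): print('sleeve axis',z,proj('side',(.5525,-.2903,z)))
for z in(.07,.09,.11): print('cup axis',z,proj('side',(.5555,-.2935,z)))
print('px/m x',proj('side',(.5655,-.2935,.11))-proj('side',(.5555,-.2935,.11)))
E
```

```text
blue 108 264 279 271.5
blue 111 265 279 272.0
blue 114 264 280 272.0
blue 117 264 280 272.0
blue 120 266 279 272.5
blue 123 267 278 272.5
blue 126 267 278 272.5
blue 129 268 277 272.5
blue 132 269 277 273.0
blue 135 0 0 0
137 [ 77  83  80  73  80  75  78  99 130 137 138 150 157 150 157 152 158 156
 159 160 160 161 145 136 102  77  78  79  77  79  81  78  76  78  79  81]
140 [ 78  79  79  79  77  79  79  83 112 128 139 141 145 142 142 147 149 145
 145 145 147 135 132 103  85  82  84  80  80  82  80  77  81  80  77  80]
144 [ 82  79  81  76  79  81  77  82  83 118 129 138 139 139 145 145 141 143
 140 141 137 134 105  83  77  79  77  77  75  77  78  80  77  79  77  78]
148 [ 79  80  79  77  79 100 178 221 247 233 160 136 137 140 143 144 144 141
 142 141 133 168 235 240 235 166  88  76  78  78  76  77  81  81  78  79]
sleeve axis 0.12 [[272.6 133.9]]
sleeve axis 0.14 [[272.6 128. ]]
sleeve axis 0.16 [[272.7 121.9]]
sleeve axis 0.18 [[272.7 115.7]]
sleeve axis 0.2 [[272.7 109.3]]
cup axis 0.07 [[271.8 147.9]]
cup axis 0.09 [[271.9 142.2]]
cup axis 0.11 [[271.9 136.4]]
px/m x [[-3.1 -0.3]]
```

Call:
{"name": "arm_command", "arguments": {"commands": [{"tx":0.012,"ty":-0.014,"tz":0,"twist":0},{"tx":0.012,"ty":-0.014,"tz":0,"twist":0},{"tx":0.012,"ty":-0.014,"tz":0,"twist":0},{"tx":0.012,"ty":-0.014,"tz":0.02,"twist":0},{"tx":0.012,"ty":-0.014,"tz":0.04,"twist":0},{"tx":0.012,"ty":-0.014,"tz":0.05,"twist":0},{"tx":0.012,"ty":-0.014,"tz":0.05,"twist":0},{"tx":0.012,"ty":-0.014,"tz":0.05,"twist":0}]}}

```text
t: 7.87
eef_pos: [0.5585, -0.2945, 0.1633]
ee_rot: [3.141, 0.0, -1.572]
force: [0.8, -0.5, -0.8]
width: 0.0508
gripper_force: 10.0
```

Call:
{"name": "arm_command", "arguments": {"commands": [{"tx":0,"ty":0.007,"tz":0.02,"twist":0},{"tx":0,"ty":0.007,"tz":0.04,"twist":0},{"tx":0,"ty":0.007,"tz":0.06,"twist":0},{"tx":0,"ty":0.007,"tz":0.08,"twist":0},{"tx":0,"ty":0.007,"tz":0.1,"twist":0},{"tx":0,"ty":0.007,"tz":0.115,"twist":0},{"tx":0,"ty":0.007,"tz":0.12,"twist":0},{"tx":0,"ty":0.007,"tz":0.12,"twist":0}]}}

```text
t: 8.53
eef_pos: [0.5571, -0.2943, 0.1333]
ee_rot: [3.141, 0.0, -1.572]
force: [0.1, 0.8, -1.8]
width: 0.0504
gripper_force: 9.9
```

Call:
{"name": "arm_command", "arguments": {"commands": [{"tx":0,"ty":0,"tz":0.006,"twist":0},{"tx":0,"ty":0,"tz":0.012,"twist":0},{"tx":0,"ty":0,"tz":0.018,"twist":0},{"tx":0,"ty":0,"tz":0.024,"twist":0},{"tx":0,"ty":0,"tz":0.028,"twist":0},{"tx":0,"ty":0,"tz":0.028,"twist":0},{"tx":0,"ty":0,"tz":0.028,"twist":0},{"tx":0,"ty":0,"tz":0.028,"twist":0}]}}

```text
t: 9.2
eef_pos: [0.5576, -0.2946, 0.127]
ee_rot: [-3.14, -0.0, -1.572]
force: [3.0, 0.8, 1.9]
width: 0.0507
gripper_force: 9.9
```

Light contact pushes toward +x. I yield about 1 mm that way and go 2 mm lower.

Call:
{"name": "arm_command", "arguments": {"commands": [{"tx":0,"ty":-0.005,"tz":0,"twist":0},{"tx":0,"ty":-0.005,"tz":0,"twist":0},{"tx":0,"ty":-0.005,"tz":0.004,"twist":0},{"tx":0,"ty":-0.005,"tz":0.008,"twist":0},{"tx":0,"ty":-0.005,"tz":0.01,"twist":0},{"tx":0,"ty":-0.005,"tz":0.01,"twist":0},{"tx":0,"ty":-0.005,"tz":0.01,"twist":0},{"tx":0,"ty":-0.005,"tz":0.01,"twist":0}]}}

```text
t: 9.87
eef_pos: [0.5582, -0.2944, 0.1243]
ee_rot: [3.142, 0.0, -1.572]
force: [1.4, 1.4, 3.7]
width: 0.0506
gripper_force: 10.0
```

```bash
python3 - <<'E'
from h import *
F=[]
for i in range(4):
    grab_frame('side');s=get_state();F.append(np.r_[s['eef_pos'],s['force'],s['moment']])
print(np.round(np.mean(F,0),4))
E
```

```text
[ 0.5581 -0.2945  0.1242  1.2308  1.7813  3.5775  0.8308 -0.3897 -0.0293]
```

Call:
{"name": "arm_command", "arguments": {"commands": [{"tx":-0.004,"ty":-0.003,"tz":0,"twist":0},{"tx":-0.004,"ty":-0.003,"tz":0,"twist":0},{"tx":-0.004,"ty":-0.003,"tz":0,"twist":0},{"tx":-0.004,"ty":-0.003,"tz":0,"twist":0},{"tx":-0.004,"ty":-0.003,"tz":0,"twist":0},{"tx":-0.004,"ty":-0.003,"tz":0,"twist":0},{"tx":-0.004,"ty":-0.003,"tz":0,"twist":0},{"tx":-0.004,"ty":-0.003,"tz":0,"twist":0}], "grip_force": 4}}

```text
t: 10.73
eef_pos: [0.5585, -0.2935, 0.124]
ee_rot: [3.141, 0.0, -1.572]
force: [-1.2, -0.0, 2.3]
width: 0.0507
gripper_force: 4.0
```

Call:
{"name": "arm_command", "arguments": {"commands": [{"tx":0,"ty":0,"tz":0,"twist":0},{"tx":0,"ty":0,"tz":0,"twist":0},{"tx":0,"ty":0,"tz":0,"twist":0},{"tx":0,"ty":0,"tz":0,"twist":0},{"tx":0,"ty":0,"tz":0,"twist":0},{"tx":0,"ty":0,"tz":0,"twist":0},{"tx":0,"ty":0,"tz":0,"twist":0},{"tx":0,"ty":0,"tz":0,"twist":0}], "claw": 0.95}}

```text
t: 11.4
eef_pos: [0.559, -0.2935, 0.1242]
ee_rot: [-3.141, -0.0, -1.572]
force: [-0.0, -0.4, 0.1]
width: 0.0834
gripper_force: 0.0
```

Call:
{"name": "arm_command", "arguments": {"commands": [{"tx":0,"ty":0,"tz":-0.02,"twist":0},{"tx":0,"ty":0,"tz":-0.05,"twist":0},{"tx":0,"ty":0,"tz":-0.1,"twist":0},{"tx":0,"ty":0,"tz":-0.16,"twist":0},{"tx":0,"ty":0,"tz":-0.24,"twist":0},{"tx":0,"ty":0,"tz":-0.34,"twist":0},{"tx":0,"ty":0,"tz":-0.44,"twist":0},{"tx":0,"ty":0,"tz":-0.5,"twist":0}]}}

```text
t: 12.07
eef_pos: [0.5598, -0.2941, 0.2533]
ee_rot: [-3.138, -0.002, -1.571]
force: [-0.9, -0.9, 1.0]
width: 0.0833
gripper_force: 0.0
```

```bash
python3 - <<'E'
from h import *
np.set_printoptions(precision=4,suppress=True)
a=grab_frame('scene')
print(tri([('scene',spot_point('blue_mid','scene')[0]['uv'])]*0+[]) if 0 else [ (r['uv'],r['score']) for r in spot_point('blue_mid','scene')])
b=grab_frame('side');print([ (r['uv'],r['score']) for r in spot_point('blue_mid','side')])
h=cv2.cvtColor(b,cv2.COLOR_RGB2HSV);m=cv2.inRange(h,(100,140,40),(130,255,255))
for r in range(115,137,2):
    c=np.flatnonzero(m[r,255:292])+255
    if len(c): print(r,c.min(),c.max())
f=lambda i,u,v:cv2.resize(i[v-60:v+60,u-40:u+40],(400,600),interpolation=cv2.INTER_CUBIC)
save(np.hstack([f(a,195,310),f(b,272,135)]),'e1');print(get_state()['eef_pos'])
E
```

```text
[([192.4, 311.4], 0.68)]
[([271.8, 138.1], 0.53)]
123 265 278
125 264 279
127 264 279
129 264 279
131 264 279
133 264 279
135 265 278
[ 0.5591 -0.2934  0.2501]
```

View pics/e1.png

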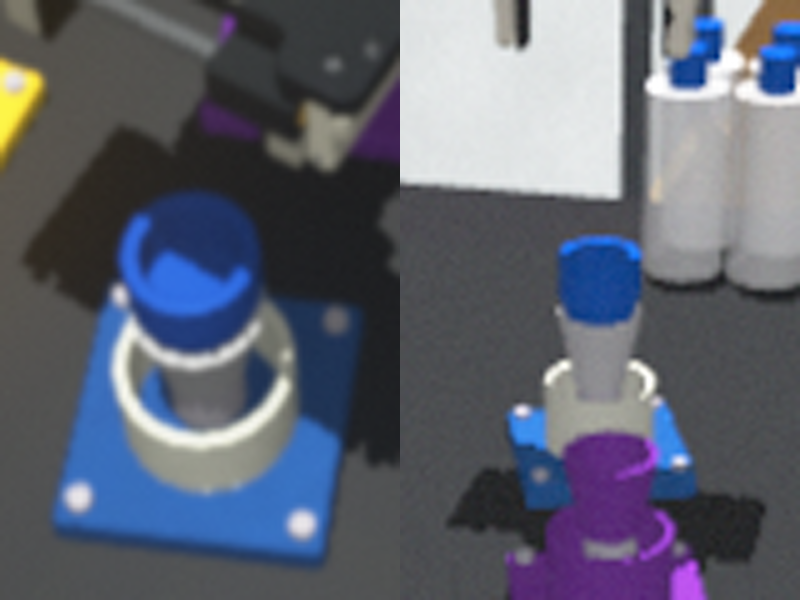

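The sleeve sits upright and nested: its collar is centred over the cup in both views, side columns 264–279 against the cup's 271.6. The gripper is clear, so I hand in.

```bash
python3 -c "
from station import *
print(job_done())"
```

```text
the job is handed in; nothing more can be done
None
```

The blue sleeve stands upright in the metal cup of the blue-and-white gauge, released and with the gripper clear; I handed the job in at about 12 s, and the hand-in gave no verdict.

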